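# Pack the dip pot and click the lunch box shut

## Task

Finish packing the lunch box: stand the small steel dip pot upright in its empty half, swing the lid over, and press the lid's free edge down past the spring catch until it clicks and stays shut. Press with feeling, never harder than 22 N on the box or lid, and leave the other things on the worktop where they are.

Things in the scene. Friction and masses are not known exactly. Their poses are not given: they have to be found in the camera images.
- box: White plastic lunch box, 150 x 200 x 60 mm (x, y, z), fixed to the worktop. Origin: centre of the underside; z up; +x points to the hinge side, -x to the catch side (towards the robot, give or take the yaw). Walls 4 mm. A partition 4 mm thick, 48 mm high, stands at y = 15 mm; the +y half is packed with pepper slices up to z = 34 mm, the -y half is empty.
- well (a point): Centre of the floor of the box's empty half, 4 mm above the worktop; axes as the box's. The half is 142 mm (x) by 109 mm (y) inside, its walls reach 56 mm above this floor.
- lid_edge (a point): Middle of the lid's free edge, on its outer (upper) face: 168 mm from the hinge axis along the lid, 8 mm out from the inner face. The lid is a stiff white plate, 204 mm wide, 8 mm thick, 120 g. It rests on the catch, not yet clicked, with this point 83.5 to 93 mm above the worktop; clicked shut, at 73.5 to 82.5 mm. Past that a firm stop. Pressed nearer the hinge it takes more force.
- lid_hinge (a point): Middle of the lid's hinge axis, in the lid's inner face, along the box's y: at x = 75 mm, z = 66 mm in the box's frame. The lid starts open, 1.65 to 1.9 rad up from shut, leaning back past upright; the stiff hinge holds it wherever it is left (1 to 2 N at the edge moves it).
- catch_foot (a point): Foot of the sprung steel catch, mid outside of the box's -x wall, 30 mm up. The lid's nose (30 mm wide, 9 mm in from the free edge, 17 mm below the inner face) snaps past it: pressed at the edge the force climbs to 7 to 16 N, then fades to nothing over 6 to 9 mm of travel; the firm stop follows 1 to 3 mm lower. Catch and stop differ in height by up to 8 mm from start to start, unseen.
- pot: Small steel dip pot with a flat screw cap, a plain closed cylinder 46 mm across (cap 47 mm) and 44 mm high, 80 to 150 g, upright on the worktop. Origin: centre of its underside, z up. Shorter and wider than the spice jar beside it.
- garlic: Bystander: off-white garlic bulb with a pointed neck, 54 mm across, 56 mm high. Origin: centre of its underside.
- jar: Bystander: glass spice jar with a steel cap, 42 mm across, 85 mm high. Origin: centre of its underside.
- cup: Bystander: white ceramic cup without handle, 72 mm across, 85 mm high. Origin: centre of its underside.
- mill: Bystander: wooden pepper mill, 52 mm across, 150 mm high. Origin: centre of its underside.
- board: Bystander: wooden chopping board with pepper slices on it, 170 x 270 x 16 mm with a handle to +y (240 mm from the origin to its end), fixed. Origin: centre of the underside of the 270 mm part.
- knife: Bystander: paring knife lying on the board, black handle 100 mm to -x, blade 85 mm to +x, 12 mm high. Origin: on the underside where handle and blade meet.
Mind the look-alikes: they are no part of the job. What is shaped like the pot but orange or purple is not meant.

How it is judged:
On the way:
1. the dip pot stands upright on the floor of the empty half, let go (x of pot in the frame of box between -0.052 and 0.052 m and y of pot in the frame of box between -0.078 and -0.004 m and z of pot in the frame of box below 0.012 m and angle between pot's own z axis and vertical below 0.15 rad and contact force between pot and the fingers below 0.05 N and linear speed of pot below 0.02 m/s), for 0.2 s.
At the end, for the whole second after the job is handed in: The lid is held shut by its catch: lid_edge less than 83 mm above the box's underside (84 mm or more if not clicked). The pot rests upright (within 0.15 rad) on the floor of the empty half: in the box's frame x within 52 mm of 0, y -78 to -4 mm, z under 12 mm (x of pot in the frame of box between -0.052 and 0.052 m and y of pot in the frame of box between -0.078 and -0.004 m and z of pot in the frame of box below 0.012 m and angle between pot's own z axis and vertical below 0.15 rad and z of lid_edge in the frame of box below 0.083 m and linear speed of pot below 0.02 m/s); the robot touches nothing.
It fails at once if the robot pressed on the box or its lid with more than 22 N (contact force between any of the fingers, the arm and box above 22 N).
It fails at once if a bystander was shifted more than 25 mm (distance of any of garlic, jar, cup, mill, knife from where it was at the start of the episode above 0.025 m).
It fails at once if a bystander was knocked over (angle between any of garlic, jar, cup, mill, knife's own z axis and vertical above 0.5 rad).
It also fails if it takes over 70 s, if anything falls off the work surface, if the arm or the gripper's body presses on something with over 40 N, if the wrist force passes 120 N, or if a joint passes its speed limit or range.

## Robot

A 6-joint arm with a two-finger parallel gripper is mounted at the origin on the work surface. World frame = base frame: x ahead of the robot, y to its left, z up, the work surface at z = 0. Lengths are in m, angles in rad, forces in N, time in s.
With the tool pointing down it reaches from about 0.375 to 0.925 m from the base axis. Payload 5.7 kg.
Tool frame: the origin (TCP) lies at the very end of the fingers, on their centre line; the grasp point (between the pads) lies 19 mm behind it; z points along the fingers, y is the line along which they close (so a half turn about z gives the same grasp; the last joint's range is limited). The gripper opens to 85 mm and grips with 20 to 120 N. Pads are 22 mm wide; open, the fingers measure 114 mm over their backs; the gripper's body (76 mm by 85 mm) begins 54 mm behind the grasp point. The pads swing forward as they close: fully open they stand 13 mm farther back than shut.
Start: joints at [-1.249, 0.359, 1.51, -0, 1.272, -0.115], TCP at [0.254, -0.544, 0.231] pointing down, gripper open.
Joint ranges: [-2.97, 2.97], [-1.01, 2.36], [0.21, 2.38], [-0.96, 4.11], [0.2, 2.71], [-2.98, 2.98]. Speed limits (rad/s): [2.39, 2.39, 3.14, 3.14, 3.14, 3.14].

## Interface

Orientations are given as a unit quaternion [x, y, z, w].
In Python, from workcell import env gives the robot as it stands.
- The arm moves only by the tool carry_out, never from a script. Its argument "motion" is one flat list of numbers, 7 for each row, row after row: the shift along the tool's x, y, z in mm, then the turn, a rotation vector about the tool's x, y, z in rad, then the closure in counts, from 0 (fully open) to 255 (shut). In form: [x, y, z, rx, ry, rz, jaw, x, y, z, rx, ry, rz, jaw, ...]. A call has 1 to 20 rows; each row is the pose to reach, as a shift and turn from the pose commanded when the call began, along the tool's axes at that moment; what a row does not reach only later rows make up. A row lasts 1/10 s, in which the tool goes at most 50 mm and 8.59 degrees, less where a joint would pass 70% of its speed; a pose out of reach is approached as far as the arm can. A call with a gripper value outside its range is refused whole. The fingers move at their own pace and stop on an object; "newtons" is the grip in N (left out, the last holds). Time passes only in rows, so rows that repeat a pose let the fingers close. It gives the time, the measured TCP pose, the force, the opening and the grip force at its end, in the units of the state.
- env.observe(): the state, without advancing time (a new reading comes with each control period).
- env.get_image(name): name is "side" or "top"; returns the picture (480x640x3 uint8, red, green, blue); there is no depth.
- env.camera_info(name): a dict with "vfov" (degrees; the focal length in pixels is half the picture's height over the tangent of half this angle, whatever the lens; pixels are square), "cx", "cy" (the principal point, pixels), "rvec" (rotation vector, rad) and "tvec" (3), from world to camera coordinates, as OpenCV has them. Camera axes: x right, y down, z forward; pixel columns grow to the right and rows downward; lengths in m; the calibration is good to about 2 mm. A picture is of the moment at which its call begins. camera_info takes no time and is no camera call.
- env.close_job(): hands the job in; it is judged then, once.
The state is a dict: "clock": time; "qpos": joint angles; "qd": joint speeds; "tau": joint torques, N m; "tool_pos": TCP position; "ee_rot": TCP orientation; "ft_force": force on the tool from outside, world axes, zero at the start; "moment": the same for the moment, N m; "width": finger opening in m; "grip_force": force on a finger pad.
Only numpy, scipy, OpenCV 4.12 (cv2) and the standard library are available. Lean on these libraries where they do the work, as an engineer would, in place of code of your own. Each camera call takes 0.05 s, during which the arm holds its last target. There are 200 camera calls.

## Working session

There is one attempt and no reset: what is moved stays moved. The work goes in short steps, Python scripts to look and compute and a tool call to move; the robot and the scene stay as the last step left them, time stands still between calls to the robot, and variables do not carry over. Pictures are saved under pics/ and viewed, at most 10 in all, crops included, and the job is handed in when it is done.

Besides the shell and the picture viewer there is one more tool, called after "Emit:" as a command line: name --argument value ..., lists and objects as JSON in quotes. carry_out: Moves the arm, as the interface text tells. Its arguments: {"type":"object","properties":{"motion":{"type":"array"},"newtons":{"type":"number"}},"required":["motion"]}

```bash
mkdir -p pics; cat > h.py <<'E'
import numpy as np, cv2
from workcell import env
def cam(n):
    c=env.camera_info(n); f=240/np.tan(np.radians(c["vfov"])/2)
    R=cv2.Rodrigues(np.array(c["rvec"],float))[0]; t=np.array(c["tvec"],float)
    return np.array([[f,0,c["cx"]],[0,f,c["cy"]],[0,0,1]]),R,t
def ray(n,p):
    K,R,t=cam(n); d=R.T@np.linalg.inv(K)@np.array([p[0],p[1],1.]); return -R.T@t,d/np.linalg.norm(d)
def onz(n,p,z):
    o,d=ray(n,p); return o+d*(z-o[2])/d[2]
def tri(a,pa,b,pb):
    o,d=ray(a,pa);q,e=ray(b,pb)
    s=np.linalg.lstsq(np.c_[d,-e],q-o,rcond=None)[0]; x=o+s[0]*d;y=q+s[1]*e
    return (x+y)/2,np.linalg.norm(x-y)
def proj(n,X):
    K,R,t=cam(n); c=K@(R@np.array(X,float)+t); return c[:2]/c[2]
E
python3 - <<'E'
from h import *
for n in("side","top"):
    im=env.get_image(n); cv2.imwrite(f"pics/{n}0.png",im[:,:,::-1]); c=env.camera_info(n); print(n,c,ray(n,(320,240)))
print(env.observe())
E
```

```text
side {'vfov': 57.109715539902574, 'cx': 321.50838320011854, 'cy': 241.34204436056731, 'rvec': array([ 0.34796661, -2.69572093,  1.30731592]), 'tvec': array([0.52627933, 0.12550448, 0.917818  ])} (array([0.33308572, 0.75651624, 0.67219659]), array([ 0.21521466, -0.75823686, -0.61543441]))
top {'vfov': 53.341884366958276, 'cx': 319.82726101456524, 'cy': 240.79944530471798, 'rvec': array([ 2.16857074, -2.1266796 ,  0.16280559]), 'tvec': array([0.04610631, 0.53835158, 1.11563381])} (array([0.36890061, 0.06071286, 1.18186857]), array([ 0.14751407, -0.00389166, -0.9890523 ]))
{'clock': 0.1, 'qpos': array([-1.24910284e+00,  3.59430491e-01,  1.51134022e+00,  3.19746432e-06,
        1.27247982e+00, -1.15105637e-01]), 'qd': array([ 0.00126749, -0.00073422, -0.00292473,  0.00090514, -0.00163592,
        0.00012909]), 'tau': array([ 1.07743177e-03, -5.28652596e+01, -2.79349118e+01, -1.17846557e-04,
        4.94690845e-03, -6.67813964e-06]), 'tool_pos': array([ 0.25362071, -0.54308506,  0.23053302]), 'ee_rot': array([ 9.76245229e-01,  2.16666945e-01, -8.39525860e-05, -8.24678159e-04]), 'ft_force': array([ 0.64155831,  0.08877692, -0.15837715]), 'moment': array([-0.00486596,  0.0516099 ,  0.00699504]), 'grip_force': 0.0, 'width': 0.085006671491354}
```

View pics/top0.png

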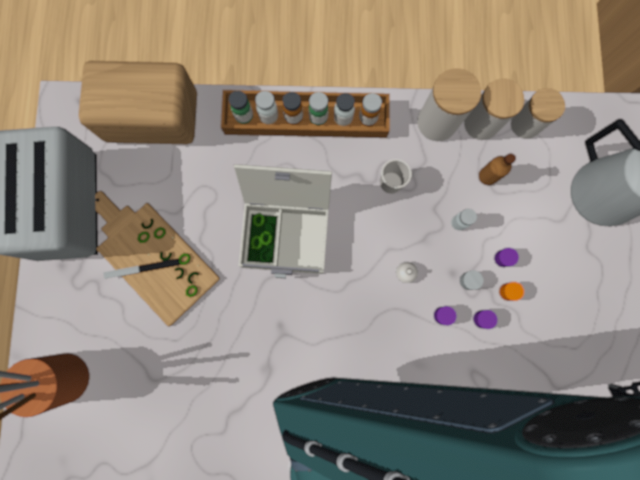

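View pics/side0.png

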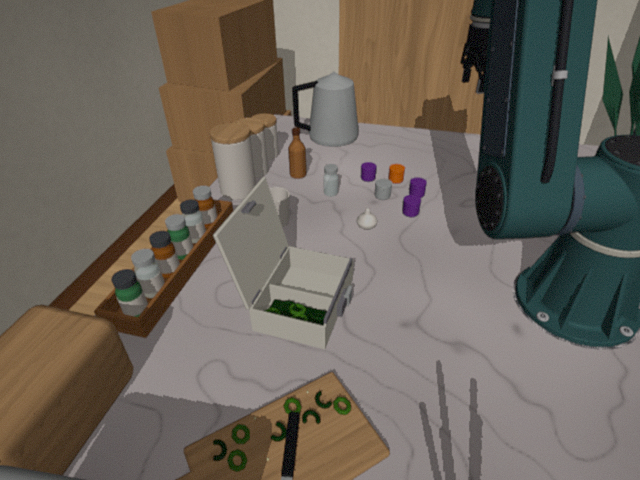

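Top view: six pot-shaped or similar things: grey (472,281), jar (465,218), purple (507,257), (445,316), (486,319), orange (512,291). The grey one at (472,281) (side: 383,190) is steel and squat, so it fits the pot. The taller grey one at (465,218) (side: 331,180) is the jar. The box is centred near (285,240), with its lid open to the upper side. I'll confirm with a crop and measure.

```bash
python3 - <<'E'
from h import *
t=cv2.imread("pics/top0.png");s=cv2.imread("pics/side0.png")
a=cv2.resize(t[200:340,400:540],(400,400),interpolation=cv2.INTER_CUBIC)
b=cv2.resize(s[150:230,310:440],(400,246),interpolation=cv2.INTER_CUBIC)
c=cv2.resize(t[155:285,225:340],(354,400),interpolation=cv2.INTER_CUBIC)
d=cv2.resize(s[175:350,210:365],(177*2-4,400),interpolation=cv2.INTER_CUBIC)[:, :]
o=np.zeros((600,800,3),np.uint8); 
o[:300,:300]=cv2.resize(a,(300,300)); o[300:546,:400]=b
o[:400,400:750]=cv2.resize(d,(350,400)); 
cv2.imwrite("pics/crop1.png",o)
o=np.zeros((600,800,3),np.uint8); o=cv2.resize(t[150:285,220:345],(555,600),interpolation=cv2.INTER_CUBIC); cv2.imwrite("pics/crop2.png",o)
E
```

```text
(no output)
```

View pics/crop1.png

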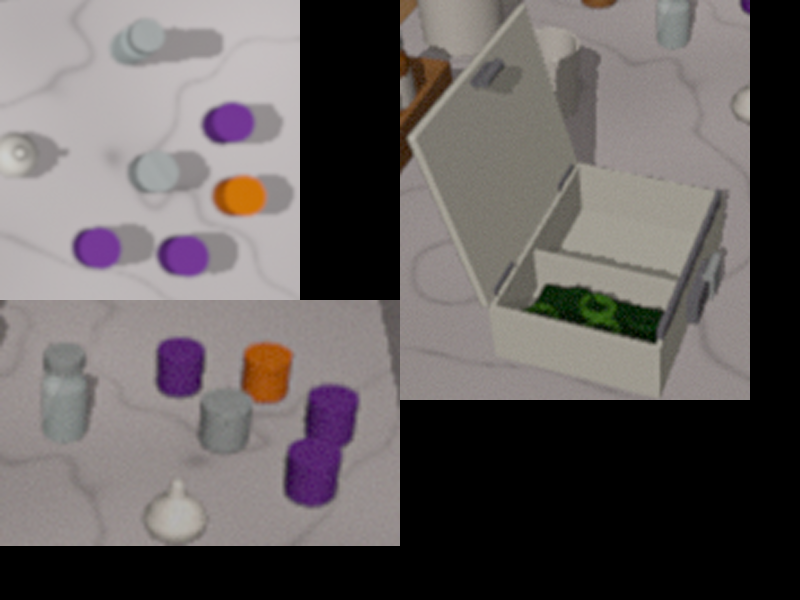

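View pics/crop2.png

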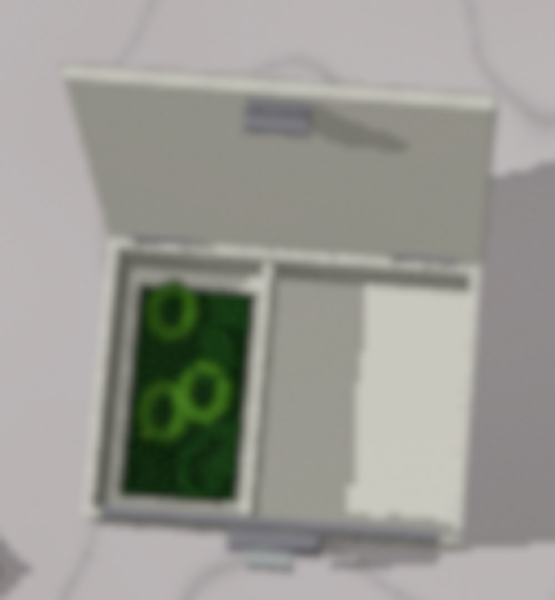

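The crops confirm it: the grey squat cylinder at top (473,280), side (383,184), is the pot, and the taller one with the clear body is the jar. Box rim corners are visible in both views. Next I'll triangulate them.

```bash
python3 - <<'E'
from h import *
np.set_printoptions(precision=4,suppress=True)
# masks
M={}
for n,(x0,y0,x1,y1) in dict(top=(448,262,500,300),side=(368,172,400,204)).items():
    im=cv2.imread(f"pics/{n}0.png").astype(int); r=im[y0:y1,x0:x1]
    m=((r[:,:,0]-r[:,:,2])>(2 if n=="top" else 0)).astype(np.uint8)
    m=cv2.morphologyEx(m,cv2.MORPH_OPEN,np.ones((3,3)))
    k,l,st,c=cv2.connectedComponentsWithStats(m); i=1+st[1:,4].argmax()
    print(n,st[i]+[x0,y0,0,0,0],c[i]+[x0,y0])
T=lambda u,v:(220+u/4.44-.5+.1,150+v/4.444-.4); S=lambda u,v:(210+(u-400)/2.258-.3,175+v/2.286-.3)
pot,e=tri("top",(473.3,280.0),"side",(383.1,183.8)); print("pot top",pot,e)
print("onz44",onz("top",(473.3,280),.044),onz("side",(383.1,183.8),.044))
C=dict(hp=((108,243),(493,305)),hm=((480,265),(578,165)),cm=((460,540),(720,188)),cp=((95,515),(663,335)))
P={}
for k,(a,b) in C.items():
    x,e=tri("top",T(*a),"side",S(*b)); P[k]=x; print(k,x,e,"z60:",onz("top",T(*a),.06)[:2],onz("side",S(*b),.06)[:2])
for nm,a,b in(("lid+y",(67,70),(410,137)),("lid-y",(495,103),(527,5))):
    print(nm,*tri("top",T(*a),"side",S(*b)))
for n,p,z in(("jar",(467,217),.085),("cup",(397,172),.085),("garlic",(407,271),.05),("pur1",(507,257),.044),("pur2",(445,315.5),.044),("pur3",(486,319),.044),("or",(513,291),.044)): print(n,onz("top",p,z)[:2])
E
```

```text
top [461 271  22  18 311] [471.5916 279.9421]
side [368 172   8  10  69] [371.0435 176.1014]
pot top [ 0.4506 -0.3128  0.038 ] 0.0012713525964878503
onz44 [ 0.4495 -0.3109  0.044 ] [ 0.4501 -0.3027  0.044 ]
hp [0.6176 0.2395 0.0642] 0.001203069313892344 z60: [0.6192 0.2403] [0.619  0.2359]
hm [0.6109 0.039  0.0564] 0.001988304435713172 z60: [0.6111 0.0392] [0.6083 0.0432]
cm [0.4637 0.0476 0.0641] 0.0032593350762999407 z60: [0.4624 0.0474] [0.4662 0.0428]
cp [0.4711 0.2396 0.0688] 5.1285955212084385e-05 z60: [0.4719 0.241 ] [0.473 0.232]
lid+y [0.6645 0.2364 0.2262] 0.001094865930105545
lid-y [0.6499 0.0363 0.2278] 0.003628311311217195
jar [ 0.5938 -0.2868]
cup [ 0.6993 -0.1232]
garlic [ 0.4674 -0.1518]
pur1 [ 0.5063 -0.3935]
pur2 [ 0.3646 -0.2418]
pur3 [ 0.3583 -0.3383]
or [ 0.4253 -0.4047]
```

Emit:
carry_out --motion '[277, -129, 80, 0, 0, -0.99, 60, 277, -129, 80, 0, 0, -0.99, 60, 277, -129, 80, 0, 0, -0.99, 60, 277, -129, 80, 0, 0, -0.99, 60, 277, -129, 80, 0, 0, -0.99, 60, 277, -129, 80, 0, 0, -0.99, 60, 277, -129, 80, 0, 0, -0.99, 60, 277, -129, 80, 0, 0, -0.99, 60, 277, -129, 80, 0, 0, -0.99, 60, 277, -129, 80, 0, 0, -0.99, 60, 277, -129, 80, 0, 0, -0.99, 60]' --newtons 30

```text
clock: 1.2
tool_pos: [0.4498, -0.3108, 0.1516]
ee_rot: [0.757, 0.653, -0.0, 0.0]
ft_force: [-0.1, -0.4, 0.4]
width: 0.0651
grip_force: 0.0
```

Emit:
carry_out --motion '[2, 0, 45, 0, 0, 0, 60, 2, 0, 90, 0, 0, 0, 60, 2, 0, 90, 0, 0, 0, 60, 2, 0, 90, 0, 0, 0, 60]'

```text
clock: 1.6
tool_pos: [0.4498, -0.3079, 0.0614]
ee_rot: [0.757, 0.654, -0.0, -0.001]
ft_force: [0.4, 0.9, 0.6]
width: 0.0654
grip_force: 0.0
```

```bash
python3 - <<'E'
from h import *
ims=[cv2.resize(env.get_image(n)[b[1]:b[3],b[0]:b[2],::-1],(400,400),interpolation=cv2.INTER_CUBIC) for n,b in(("side",(340,120,440,220)),("top",(420,230,520,330)))]
cv2.imwrite("pics/a1.png",np.hstack(ims)); print(env.observe()["tool_pos"],env.observe()["ft_force"])
E
```

```text
[ 0.45156381 -0.30911709  0.06331051] [ 0.30397261 -0.45890954 -0.06677046]
```

View pics/a1.png

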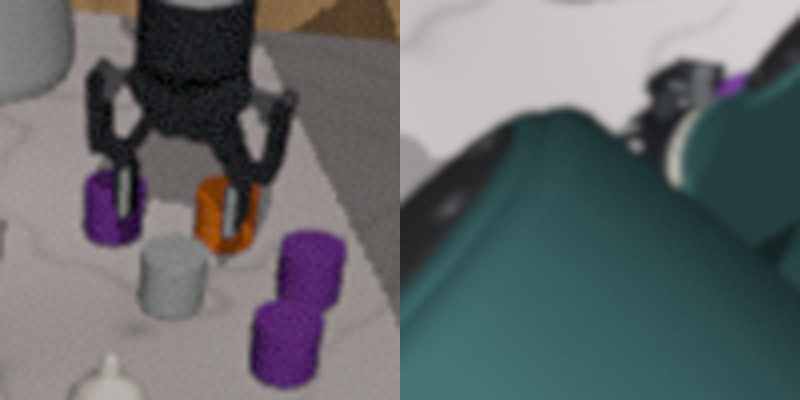

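```bash
python3 - <<'E'
from h import *
for y in(-.300,-.309,-.318):
  print(y,proj("side",(.4505,y,.07)),proj("side",(.4505,y,.044)),proj("side",(.4505,y,0)),proj("top",(.4505,y,.044)))
E
```

```text
-0.3 [383.51694011 175.98266672] [382.81126248 184.27944777] [381.65868426 197.8305207 ] [468.71831699 279.50825042]
-0.309 [384.02195719 174.37703096] [383.31357177 182.64860098] [382.15634247 196.16116482] [472.48899523 279.58178592]
-0.318 [384.52128793 172.78947417] [383.81029928 181.03587657] [382.64859048 194.50995704] [476.25946113 279.65531727]
```

The side view shows the open fingertips centred over the pot at (384,180). Its reprojection agrees with y = -0.309. Going down and gripping.

Emit:
carry_out --motion '[0, 0, 30, 0, 0, 0, 60, 0, 0, 45, 0, 0, 0, 60, 0, 0, 55, 0, 0, 0, 60, 0, 0, 55, 0, 0, 0, 60, 0, 0, 55, 0, 0, 0, 120, 0, 0, 55, 0, 0, 0, 160, 0, 0, 55, 0, 0, 0, 160, 0, 0, 55, 0, 0, 0, 160, 0, 0, 55, 0, 0, 0, 160, 0, 0, 55, 0, 0, 0, 160]' --newtons 35

```text
clock: 2.7
tool_pos: [0.4513, -0.3083, 0.0078]
ee_rot: [0.756, 0.654, 0.0, 0.001]
ft_force: [-1.1, -0.1, 5.6]
width: 0.046
grip_force: 35.8
```

Emit:
carry_out --motion '[0, 0, -40, 0, 0, 0, 160, 0, 0, -85, 0, 0, 0, 160, 0, 0, -125, 0, 0, 0, 160, 20, 1, -150, 0, 0, -0.02, 160, 60, 3, -150, 0, 0, -0.05, 160, 105, 6, -150, 0, 0, -0.08, 160, 150, 8, -150, 0, 0, -0.11, 160, 195, 10, -150, 0, 0, -0.11, 160, 240, 12, -150, 0, 0, -0.11, 160, 285, 14, -150, 0, 0, -0.11, 160, 330, 16, -150, 0, 0, -0.11, 160, 375, 18, -150, 0, 0, -0.11, 160, 400, 19, -150, 0, 0, -0.11, 160, 416, 19, -150, 0, 0, -0.11, 160, 416, 19, -150, 0, 0, -0.11, 160, 416, 19, -150, 0, 0, -0.11, 160]'

```text
clock: 4.3
tool_pos: [0.5288, 0.1008, 0.1565]
ee_rot: [0.719, 0.695, -0.0, 0.0]
ft_force: [-0.4, 0.2, -0.2]
width: 0.0457
grip_force: 36.5
```

```bash
python3 - <<'E'
from h import *
ims=[cv2.resize(env.get_image(n)[b[1]:b[3],b[0]:b[2],::-1],(400,400),interpolation=cv2.INTER_CUBIC) for n,b in(("side",(190,140,390,340)),("top",(200,150,350,300)))]
cv2.imwrite("pics/a2.png",np.hstack(ims)); print(env.observe())
E
```

```text
{'clock': 4.4, 'qpos': array([ 5.90830537e-02,  3.53186288e-01,  1.73129318e+00, -4.33689692e-04,
        1.05742021e+00,  9.44022261e-02]), 'qd': array([-0.00614636, -0.00015081,  0.00053593,  0.00190332, -0.00252198,
        0.00140979]), 'tau': array([ 5.82122952e-01, -4.85273123e+01, -2.39399707e+01,  3.21751263e-02,
       -2.59086351e-03, -4.61473144e-03]), 'tool_pos': array([0.52877301, 0.10015732, 0.1563946 ]), 'ee_rot': array([ 7.19409080e-01,  6.94586580e-01, -2.39472918e-04,  4.34950805e-05]), 'ft_force': array([-0.51611146, -0.14520939, -0.66123265]), 'moment': array([-0.02781222, -0.01614595, -0.03412953]), 'grip_force': 36.52404067106545, 'width': 0.04590557728280381}
```

View pics/a2.png

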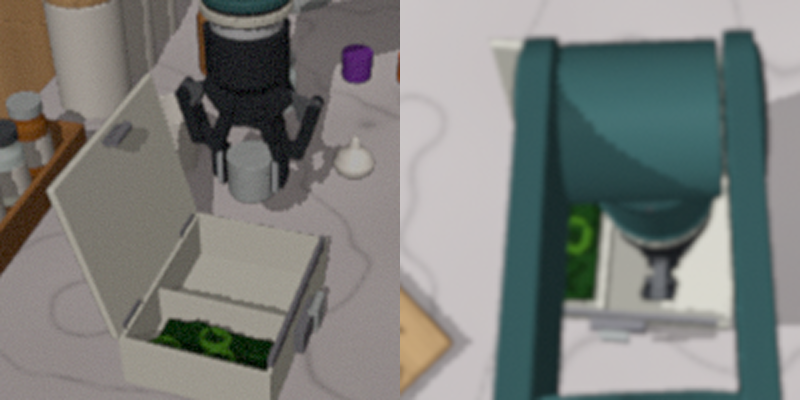

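Pot held upright above the empty half, clear of the lid. Lowering.

Emit:
carry_out --motion '[0, 0, 40, 0, 0, 0, 160, 0, 0, 80, 0, 0, 0, 160, 0, 0, 110, 0, 0, 0, 160, 0, 0, 125, 0, 0, 0, 160, 0, 0, 135, 0, 0, 0, 160, 0, 0, 140, 0, 0, 0, 160, 0, 0, 143, 0, 0, 0, 160, 0, 0, 143, 0, 0, 0, 160, 0, 0, 143, 0, 0, 0, 160]'

```text
clock: 5.3
tool_pos: [0.5297, 0.1014, 0.0141]
ee_rot: [0.719, 0.695, 0.001, 0.0]
ft_force: [0.0, 0.1, -1.4]
width: 0.0457
grip_force: 36.6
```

Emit:
carry_out --motion '[0, 0, 1, 0, 0, 0, 160, 0, 0, 2, 0, 0, 0, 160, 0, 0, 2, 0, 0, 0, 160]'

```text
clock: 5.6
tool_pos: [0.5294, 0.1015, 0.0118]
ee_rot: [0.719, 0.695, 0.0, 0.0]
ft_force: [-0.5, 0.7, 3.8]
width: 0.046
grip_force: 36.8
```

Contact with the floor (3.8 N). Releasing and moving up.

Emit:
carry_out --motion '[0, 0, 2, 0, 0, 0, 110, 0, 0, 2, 0, 0, 0, 80, 0, 0, 2, 0, 0, 0, 70, 0, 0, 2, 0, 0, 0, 70, 0, 0, 0, 0, 0, 0, 70, 0, 0, -30, 0, 0, 0, 70, 0, 0, -60, 0, 0, 0, 70, 0, 0, -100, 0, 0, 0, 70, 0, 0, -145, 0, 0, 0, 70, 0, 0, -190, 0, 0, 0, 255, 0, 0, -230, 0, 0, 0, 255, 0, 0, -250, 0, 0, 0, 255, 0, 0, -250, 0, 0, 0, 255, 0, 0, -250, 0, 0, 0, 255]'

```text
clock: 7.0
tool_pos: [0.5287, 0.1014, 0.2609]
ee_rot: [0.719, 0.695, -0.0, -0.0]
ft_force: [0.2, 0.8, -0.7]
width: 0.0003
grip_force: 0.0
```

```bash
python3 - <<'E'
from h import *
np.set_printoptions(precision=4,suppress=True)
ims=[cv2.resize(env.get_image(n)[b[1]:b[3],b[0]:b[2],::-1],(400,400),interpolation=cv2.INTER_CUBIC) for n,b in(("side",(190,140,390,340)),("top",(200,150,350,300)))]
cv2.imwrite("pics/a3.png",np.hstack(ims)); o=env.observe();print(o["qpos"],o["tool_pos"],o["width"])
E
```

```text
[0.061  0.245  1.6046 0.0001 1.2954 0.0949] [0.5278 0.1013 0.2595] 0.00017879205108986223
```

View pics/a3.png

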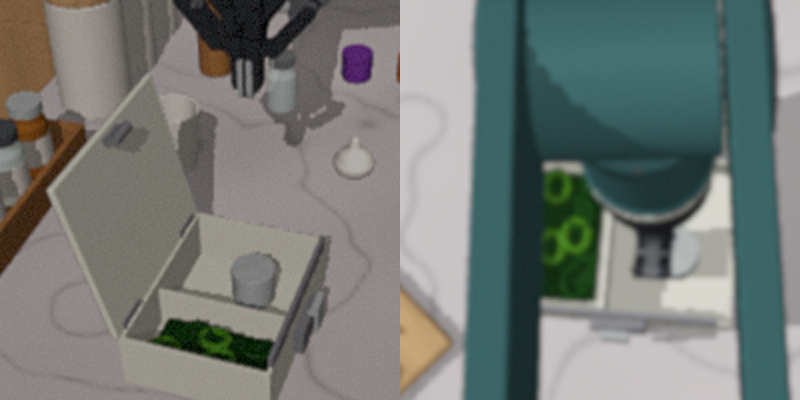

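The pot stands upright in the empty half, released. Next: fingers shut, over and behind the lid. Tool y is along the box's +x and tool x along its +y.

Emit:
carry_out --motion '[10, 0, -45, 0, 0, 0, 255, 25, 35, -50, 0, 0, 0, 255, 40, 75, -50, 0, 0, 0, 255, 40, 120, -50, 0, 0, 0, 255, 40, 160, -50, 0, 0, 0, 255, 40, 175, -50, 0, 0, 0, 255, 40, 175, -20, 0, 0, 0, 255, 40, 175, 10, 0, 0, 0, 255, 40, 175, 35, 0, 0, 0, 255, 40, 175, 50, 0, 0, 0, 255, 40, 175, 52, 0, 0, 0, 255, 40, 175, 52, 0, 0, 0, 255]'

```text
clock: 8.3
tool_pos: [0.7051, 0.1354, 0.2088]
ee_rot: [0.719, 0.695, -0.0, -0.0]
ft_force: [-0.5, -0.3, 0.5]
width: -0.0002
grip_force: 0.0
```

```bash
python3 - <<'E'
from h import *
np.set_printoptions(precision=4,suppress=True)
ims=[cv2.resize(env.get_image(n)[b[1]:b[3],b[0]:b[2],::-1],(400,400),interpolation=cv2.INTER_CUBIC) for n,b in(("side",(170,90,370,290)),("top",(200,110,350,260)))]
cv2.imwrite("pics/a4.png",np.hstack(ims)); o=env.observe();print(o["tool_pos"],o["ee_rot"],o["ft_force"])
E
```

```text
[0.7062 0.1355 0.2107] [0.719  0.695  0.0009 0.0007] [-0.1408  0.6535  0.098 ]
```

View pics/a4.png

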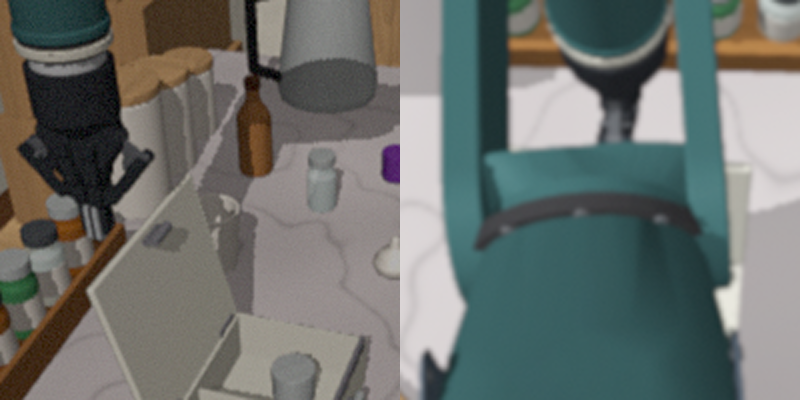

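Fingers are behind the lid, about 25 mm below its edge. Pushing gently past upright.

Emit:
carry_out --motion '[0, -12, 0, 0, 0, 0, 255, 0, -24, 0, 0, 0, 0, 255, 0, -36, 0, 0, 0, 0, 255, 0, -48, 0, 0, 0, 0, 255, 0, -60, 0, 0, 0, 0, 255, 0, -70, 0, 0, 0, 0, 255, 0, -82, 0, 0, 0, 0, 255, 0, -95, 0, 0, 0, 0, 255, 0, -108, 0, 0, 0, 0, 255, 0, -108, 0, 0, 0, 0, 255]'

```text
clock: 9.4
tool_pos: [0.5946, 0.1391, 0.209]
ee_rot: [0.719, 0.695, -0.001, -0.001]
ft_force: [1.1, -0.6, -0.4]
width: 0.0001
grip_force: 0.0
```

Emit:
carry_out --motion '[0, -12, 2, 0, 0, 0, 255, 0, -25, 5, 0, 0, 0, 255, 0, -37, 10, 0, 0, 0, 255, 0, -49, 15, 0, 0, 0, 255, 0, -60, 22, 0, 0, 0, 255, 0, -71, 30, 0, 0, 0, 255, 0, -82, 39, 0, 0, 0, 255, 0, -91, 49, 0, 0, 0, 255, 0, -99, 59, 0, 0, 0, 255, 0, -106, 71, 0, 0, 0, 255, 0, -112, 82, 0, 0, 0, 255, 0, -112, 82, 0, 0, 0, 255]'

```text
clock: 10.6
tool_pos: [0.4829, 0.1426, 0.1258]
ee_rot: [0.719, 0.695, -0.002, -0.001]
ft_force: [0.2, 0.5, 0.5]
width: 0.0002
grip_force: 0.0
```

```bash
python3 - <<'E'
from h import *
np.set_printoptions(precision=4,suppress=True)
im=env.get_image("side")[140:340,190:390,::-1]
cv2.imwrite("pics/a5.png",cv2.resize(im,(600,600),interpolation=cv2.INTER_CUBIC)); o=env.observe();print(o["tool_pos"],o["ee_rot"],o["ft_force"])
E
```

```text
[0.4842 0.1428 0.1266] [ 0.719   0.695  -0.0009 -0.0007] [ 0.7396  1.0002 -0.0792]
```

View pics/a5.png

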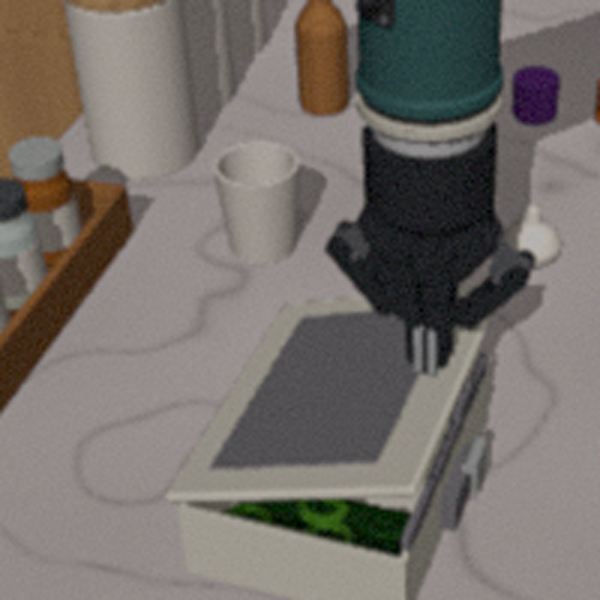

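The lid is now leaning low, about 15–20° from shut, with the fingers at about crop (427,370), a little in from the free edge. Bringing it down towards the catch and shifting outward.

Emit:
carry_out --motion '[0, -4, 5, 0, 0, 0, 255, 0, -8, 10, 0, 0, 0, 255, 0, -12, 15, 0, 0, 0, 255, 0, -15, 19, 0, 0, 0, 255, 0, -16, 23, 0, 0, 0, 255, 0, -16, 23, 0, 0, 0, 255]'

```text
clock: 11.25
tool_pos: [0.4686, 0.1434, 0.1037]
ee_rot: [0.719, 0.695, -0.001, -0.0]
ft_force: [-0.1, 0.2, -0.6]
width: 0.0
grip_force: 0.0
```

```bash
python3 - <<'E'
from h import *
np.set_printoptions(precision=4,suppress=True)
o=env.observe();print(o["tool_pos"],o["ft_force"])
E
```

```text
[0.4686 0.1434 0.1037] [-0.1216  0.176  -0.6243]
```

Emit:
carry_out --motion '[0, 0, 2, 0, 0, 0, 255, 0, 0, 4, 0, 0, 0, 255, 0, 0, 6, 0, 0, 0, 255, 0, 0, 6, 0, 0, 0, 255]'

```text
clock: 11.65
tool_pos: [0.4694, 0.1434, 0.0981]
ee_rot: [0.719, 0.695, -0.0, -0.0]
ft_force: [0.1, 0.3, 0.1]
width: -0.0002
grip_force: 0.0
```

Emit:
carry_out --motion '[0, 0, 1, 0, 0, 0, 255, 0, 0, 2, 0, 0, 0, 255, 0, 0, 2, 0, 0, 0, 255]'

```text
clock: 11.95
tool_pos: [0.4694, 0.1434, 0.0963]
ee_rot: [0.719, 0.695, 0.0, -0.0]
ft_force: [-0.5, 1.0, 0.8]
width: -0.0
grip_force: 0.0
```

Emit:
carry_out --motion '[0, 0, 1, 0, 0, 0, 255, 0, 0, 2, 0, 0, 0, 255, 0, 0, 2, 0, 0, 0, 255]'

```text
clock: 12.25
tool_pos: [0.4694, 0.1434, 0.0942]
ee_rot: [0.719, 0.695, -0.0, -0.0]
ft_force: [0.5, -0.3, 0.3]
width: -0.0001
grip_force: 0.0
```

Emit:
carry_out --motion '[0, 0, 1, 0, 0, 0, 255, 0, 0, 2, 0, 0, 0, 255, 0, 0, 2, 0, 0, 0, 255]'

```text
clock: 12.55
tool_pos: [0.4694, 0.1434, 0.0922]
ee_rot: [0.719, 0.695, -0.0, -0.0]
ft_force: [1.1, 0.2, -0.3]
width: 0.0001
grip_force: 0.0
```

Emit:
carry_out --motion '[0, 0, 1, 0, 0, 0, 255, 0, 0, 1, 0, 0, 0, 255]'

```text
clock: 12.75
tool_pos: [0.4694, 0.1434, 0.0912]
ee_rot: [0.719, 0.695, -0.0, -0.0]
ft_force: [-0.6, 0.3, 0.2]
width: -0.0003
grip_force: 0.0
```

Emit:
carry_out --motion '[0, 0, 1, 0, 0, 0, 255, 0, 0, 1, 0, 0, 0, 255]'

```text
clock: 12.95
tool_pos: [0.4694, 0.1434, 0.0902]
ee_rot: [0.719, 0.695, 0.0, -0.0]
ft_force: [-0.1, -0.3, 0.7]
width: -0.0001
grip_force: 0.0
```

Emit:
carry_out --motion '[0, 0, 1, 0, 0, 0, 255, 0, 0, 1, 0, 0, 0, 255]'

```text
clock: 13.15
tool_pos: [0.4695, 0.1435, 0.0893]
ee_rot: [0.719, 0.695, 0.0, -0.0]
ft_force: [0.3, -0.4, 0.6]
width: -0.0001
grip_force: 0.2
```

Emit:
carry_out --motion '[0, 0, 1, 0, 0, 0, 255, 0, 0, 1, 0, 0, 0, 255]'

```text
clock: 13.35
tool_pos: [0.4694, 0.1435, 0.0887]
ee_rot: [0.719, 0.695, 0.0, -0.0]
ft_force: [-0.7, -0.5, 5.7]
width: -0.0001
grip_force: 2.5
```

Contact: 5.7 N at z = 0.0887. Half-millimetre steps from here.

Emit:
carry_out --motion '[0, 0, 0.5, 0, 0, 0, 255, 0, 0, 0.5, 0, 0, 0, 255]'

```text
clock: 13.55
tool_pos: [0.4694, 0.1435, 0.0884]
ee_rot: [0.719, 0.695, 0.0, -0.0]
ft_force: [-2.0, -0.1, 8.3]
width: -0.0002
grip_force: 3.9
```

Emit:
carry_out --motion '[0, 0, 0.5, 0, 0, 0, 255, 0, 0, 0.5, 0, 0, 0, 255]'

```text
clock: 13.75
tool_pos: [0.4694, 0.1435, 0.088]
ee_rot: [0.719, 0.695, 0.0, -0.0]
ft_force: [-2.0, -0.6, 10.3]
width: -0.0001
grip_force: 4.7
```

Emit:
carry_out --motion '[0, 0, 0.5, 0, 0, 0, 255, 0, 0, 0.5, 0, 0, 0, 255]'

```text
clock: 13.95
tool_pos: [0.4693, 0.1435, 0.0876]
ee_rot: [0.719, 0.695, 0.0, -0.0]
ft_force: [-1.9, 0.1, 11.3]
width: 0.0001
grip_force: 5.2
```

Emit:
carry_out --motion '[0, 0, 0.5, 0, 0, 0, 255, 0, 0, 0.5, 0, 0, 0, 255]'

```text
clock: 14.15
tool_pos: [0.4693, 0.1435, 0.0871]
ee_rot: [0.719, 0.695, 0.0, -0.0]
ft_force: [-2.7, -0.1, 11.1]
width: -0.0002
grip_force: 5.4
```

Emit:
carry_out --motion '[0, 0, 0.5, 0, 0, 0, 255, 0, 0, 1, 0, 0, 0, 255, 0, 0, 1, 0, 0, 0, 255]'

```text
clock: 14.45
tool_pos: [0.4692, 0.1435, 0.0861]
ee_rot: [0.719, 0.695, -0.0, -0.0]
ft_force: [-2.4, -0.6, 11.0]
width: -0.0001
grip_force: 5.2
```

Emit:
carry_out --motion '[0, 0, 0.5, 0, 0, 0, 255, 0, 0, 1, 0, 0, 0, 255, 0, 0, 1, 0, 0, 0, 255]'

```text
clock: 14.75
tool_pos: [0.469, 0.1435, 0.085]
ee_rot: [0.719, 0.695, -0.0, -0.0]
ft_force: [-2.1, -1.5, 9.7]
width: -0.0002
grip_force: 4.8
```

Past the peak; the force is fading.

Emit:
carry_out --motion '[0, 0, 0.5, 0, 0, 0, 255, 0, 0, 1, 0, 0, 0, 255, 0, 0, 1, 0, 0, 0, 255]'

```text
clock: 15.05
tool_pos: [0.4689, 0.1435, 0.0837]
ee_rot: [0.719, 0.695, -0.0, -0.0]
ft_force: [-2.3, 1.2, 6.5]
width: -0.0002
grip_force: 3.2
```

Emit:
carry_out --motion '[0, 0, 0.5, 0, 0, 0, 255, 0, 0, 1, 0, 0, 0, 255, 0, 0, 1, 0, 0, 0, 255]'

```text
clock: 15.35
tool_pos: [0.4687, 0.1435, 0.0824]
ee_rot: [0.719, 0.695, -0.0, -0.0]
ft_force: [-2.4, 0.7, 3.1]
width: -0.0003
grip_force: 1.9
```

Emit:
carry_out --motion '[0, 0, 0.5, 0, 0, 0, 255, 0, 0, 1, 0, 0, 0, 255, 0, 0, 1, 0, 0, 0, 255]'

```text
clock: 15.65
tool_pos: [0.4698, 0.1434, 0.0812]
ee_rot: [0.719, 0.695, 0.0, 0.0]
ft_force: [0.4, 0.5, 0.5]
width: 0.0002
grip_force: 0.0
```

Emit:
carry_out --motion '[0, 0, 0.5, 0, 0, 0, 255, 0, 0, 1, 0, 0, 0, 255, 0, 0, 1, 0, 0, 0, 255]'

```text
clock: 15.95
tool_pos: [0.4697, 0.1435, 0.0803]
ee_rot: [0.719, 0.695, 0.0, 0.0]
ft_force: [-0.3, -0.3, 0.1]
width: -0.0001
grip_force: 0.0
```

Emit:
carry_out --motion '[0, 0, 0.5, 0, 0, 0, 255, 0, 0, 0.5, 0, 0, 0, 255]'

```text
clock: 16.15
tool_pos: [0.4697, 0.1434, 0.0801]
ee_rot: [0.719, 0.695, 0.0, 0.0]
ft_force: [-0.5, 0.2, 3.6]
width: -0.0001
grip_force: 1.8
```

Emit:
carry_out --motion '[0, 0, 0.5, 0, 0, 0, 255, 0, 0, 0.5, 0, 0, 0, 255]'

```text
clock: 16.35
tool_pos: [0.4697, 0.1434, 0.08]
ee_rot: [0.719, 0.695, 0.0, 0.0]
ft_force: [-2.0, 0.5, 9.9]
width: 0.0003
grip_force: 4.6
```

The force faded to nothing, then a firm stop at z = 0.080: the lid has clicked. Retreating up and checking.

Emit:
carry_out --motion '[0, 0, -5, 0, 0, 0, 255, 0, 0, -40, 0, 0, 0, 255, 0, 0, -85, 0, 0, 0, 255, 0, -40, -130, 0, 0, 0, 255, 0, -60, -170, 0, 0, 0, 255, 0, -60, -170, 0, 0, 0, 255, 0, -60, -170, 0, 0, 0, 255]'

```text
clock: 17.05
tool_pos: [0.4098, 0.1457, 0.2508]
ee_rot: [0.719, 0.695, 0.002, 0.001]
ft_force: [0.6, -0.1, -0.3]
width: 0.0001
grip_force: 0.0
```

```bash
python3 - <<'E'
from h import *
np.set_printoptions(precision=4,suppress=True)
im=env.get_image("side")[100:350,180:430,::-1]
cv2.imwrite("pics/a6.png",cv2.resize(im,(600,600),interpolation=cv2.INTER_CUBIC)); o=env.observe();print(o["tool_pos"],o["ft_force"])
E
```

```text
[0.4096 0.1455 0.2495] [-0.1632  0.6396 -0.6881]
```

View pics/a6.png

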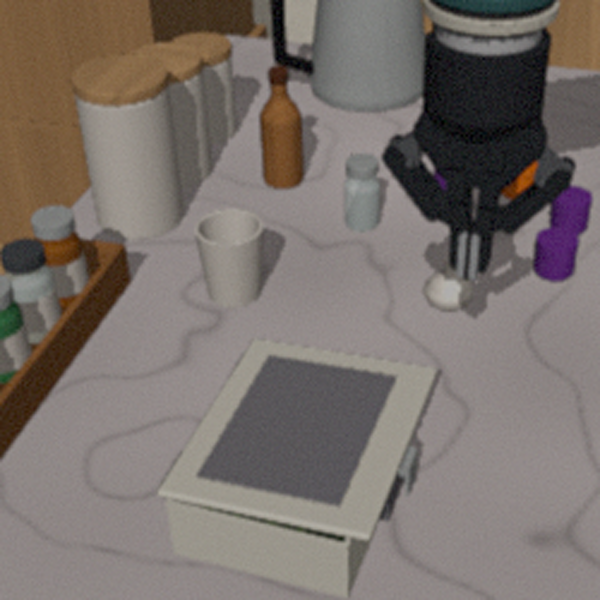

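The lid lies shut on the box, with the catch at (400,480). The robot is clear and the bystanders stand in place. Handing in.

```bash
python3 -c "
from workcell import env
print(env.close_job())"
```

```text
the job is handed in; nothing more can be done
None
```

The dip pot stands in the box's empty half and the lid is clicked shut at its stop; the highest press I read was about 11 N, the bystanders look undisturbed, and the job is handed in with no verdict shown.

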